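Dry-fit a five-tenon drawer partition into its mortised rail

TASK

Lift the drawer partition out of its wooden stand and fit it upright into the mortised rail in the cradle, so that all five tenons go into their own mortises and it sits fully home, shoulders flush on the rail; then let go. Nobody has measured where the rail lies along its cradle, so feel for the mortises gently: pressing or dropping the partition on the rail with more than about 40 N splits a tenon. Do not tip the partition over, and leave the tin, jar, brush and sanding block where they are.

Things in the scene. Friction and masses are not known exactly. Their poses are not given: they have to be found in the camera images.
- partition: Loose pale pine board standing upright in the stand, 180 long (x) x 16 thick (y) x 78 tall, about 0.18 kg. Plain board from 18 to 78 mm above the origin; below its shoulders five tenons 16 (x) x 10 (y) x 18 long, square-ended, at x = -72, -36, 0, 36, 72. Same both ways round. Origin: centre, at the level of the tenon tips; z up.
- stand: Fixed plywood base 220 (x) x 80 (y) x 12 thick with two pairs of cheeks at x = +-65 (30 long, reaching 42 above the bench), leaving a 22 gap along x where the partition stands, tenon tips on the base 12 above the bench, up to 15 off centre along x. Origin: centre of the underside; z up.
- cradle: Fixed plywood base 300 (x) x 100 (y) x 12 thick with two battens along x, 26 above the bench; between them is clamped the pale pine mortised rail. Home, the partition's long side lies along the cradle's x and its origin is 16 above the bench. Origin: centre of the underside; z up.
- rail_mid (a point): Point of the cradle 34 above its origin, level with the rail's top. The rail, 224 (x) x 50 (y) x 22 thick, immovable, has five mortises cut through, 18 (x) x 13.5 (y), edges eased 1 mm, pitch 36 along the cradle's x axis. The middle one (the rail's middle) is centred across (y), but lies anywhere from 5 to 33 mm from this point towards the cradle's +x end: visible, not measured.
- tin: Bystander: closed paint tin, 76 across, 100 tall. Origin: centre of its underside.
- jar: Bystander: amber glass jar with a steel cap, 64 across, 85 tall. Origin: centre of its underside.
- brush: Bystander: paint brush about 200 long lying on the bench. Origin: under its middle; x along it.
- sander: Bystander: cork sanding block 110 x 60 x 25. Origin: centre of its underside.
Things that resemble listed ones, but are neither listed nor needed, are in the scene too. What is shaped like the partition but purple is not meant. Leave any yellow look-alike of the stand alone.

How it is judged:
By the outcome, as a careful person would: the job done as asked, in the order asked, and still so for the second after the job is handed in, with the robot touching nothing.
It also fails if it takes over 67 s, if anything falls off the work surface, if the arm or the gripper's body presses on something with over 40 N, if the wrist force passes 120 N, or if a joint passes its speed limit or range.

ROBOT

A 6-joint arm with a two-finger parallel gripper is mounted at the origin on the work surface. World frame = base frame: x ahead of the robot, y to its left, z up, the work surface at z = 0. Lengths are in m, angles in rad, forces in N, time in s.
With the tool pointing down it reaches from about 0.325 to 0.9 m from the base axis. Payload 3.5 kg.
Tool frame: the origin (TCP) lies at the very end of the fingers, on their centre line; the grasp point (between the pads) lies 19 mm behind it (r.tcp_to_grasp is the distance from the TCP to the grasp point, in m); z points along the fingers, y is the line along which they close (so a half turn about z gives the same grasp; the last joint's range is limited). The gripper opens to 85 mm and grips with 20 to 120 N. Pads are 22 mm wide; open, the fingers measure 114 mm over their backs; the gripper's body (76 mm by 85 mm) begins 54 mm behind the grasp point. The pads swing forward as they close: fully open they stand 13 mm farther back than shut.
Start: joints at [-1.335, 0.276, -0.026, 1.268, 0, 1.467], TCP at [0.208, -0.589, 0.231] pointing down, gripper open.
Joint ranges: [-3.12, 3.12], [-0.85, 1.88], [-1.08, 1.24], [-1.95, 2.15], [-1.57, 1.53], [-3.14, 3.14]. Speed limits (rad/s): [2.57, 2.57, 3.14, 3.14, 3.14, 3.14].

INTERFACE

Orientations are given as a rotation vector (axis times angle).
In Python, from bench import r gives the robot as it stands.
- The arm moves only by the tool arm_command, never from a script. Its argument "increments" is a list of rows, each a list of 5 numbers: the finger opening in mm, from 0 to 85.4, then the shift along the tool's x, y, z in mm, then the turn about the tool's z in rad. A call has 1 to 5 rows; each row shifts and turns the commanded pose from where the row before left it, along the tool's axes as they then stand; what a row does not reach is not made up. A row lasts 1/10 s, in which the tool goes at most 50 mm and 8.59 degrees, less where a joint would pass 70% of its speed; a pose out of reach is approached as far as the arm can. A call with a gripper value outside its range is refused whole. The fingers move at their own pace and stop on an object; "newtons" is the grip in N (left out, the last holds). Time passes only in rows, so rows that do not move let the fingers close. It gives the time, the measured TCP pose, the force, the opening and the grip force at its end, in the units of the state.
- r.read_state(): the state, without advancing time (a new reading comes with each control period).
- r.snapshot(name): name is "scene" or "top" or "wrist"; returns a dict with "pixels" (420x560x3 uint8, blue, green, red), "fx", "fy", "cx", "cy" (pixels), "origin" and "attitude" of the camera in the world. Camera axes: x right, y down, z forward; pixel columns grow to the right and rows downward; lengths in m; the calibration is good to about 2 mm. A picture is of the moment at which its call begins. There is no depth.
- r.finish_job(): hands the job in; it is judged then, once.
The state is a dict: "time_s": time; "joint_positions": joint angles; "dq": joint speeds; "tau": joint torques, N m; "position": TCP position; "tool_rot": TCP orientation; "wrist_force": force on the tool from outside, world axes, zero at the start; "moment": the same for the moment, N m; "gripper_width": opening from 0.0 (shut) to 1.0 (fully open); "grip_force": force on a finger pad.
Only numpy, scipy, OpenCV 4.12 (cv2) and the standard library are available. Lean on these libraries where they do the work, as an engineer would, in place of code of your own. Each camera call takes 0.05 s, during which the arm holds its last target. There are 200 camera calls.

## Working session

There is one attempt and no reset: what is moved stays moved. The work goes in short steps, Python scripts to look and compute and a tool call to move; the robot and the scene stay as the last step left them, time stands still between calls to the robot, and variables do not carry over. Pictures are saved under pics/ and viewed, at most 10 in all, crops included, and the job is handed in when it is done.

Besides the shell and the picture viewer there is one more tool, called as a command line: name --pt "numbers of a row" for each row, then --argument value for the rest. arm_command: Moves the arm, as the interface text tells. Its arguments: {"type":"object","properties":{"increments":{"type":"array","items":{"type":"array","items":{"type":"number"}}},"newtons":{"type":"number"}},"required":["increments"]}

```bash
mkdir -p pics; cat > h.py <<'E'
import numpy as np, cv2, pickle
from scipy.spatial.transform import Rotation as R
from bench import r
def snap(n,f):
    s=r.snapshot(n); cv2.imwrite('pics/'+f+'.png',s['pixels']); pickle.dump(s,open('pics/'+f+'.pkl','wb')); return s
def load(f): return pickle.load(open('pics/'+f+'.pkl','rb'))
def rot(s):
    a=np.array(s['attitude']); return a if a.shape==(3,3) else R.from_rotvec(a).as_matrix()
def w(s,u,v,z):
    d=rot(s)@np.array([(u-s['cx'])/s['fx'],(v-s['cy'])/s['fy'],1]); o=np.array(s['origin']); return o+d*(z-o[2])/d[2]
def px(s,p):
    c=rot(s).T@(np.array(p)-s['origin']); return s['fx']*c[0]/c[2]+s['cx'],s['fy']*c[1]/c[2]+s['cy']
E
python3 - <<'E'
from h import *
for n in('scene','top'):
    s=snap(n,n+'0'); print({k:s[k] for k in s if k!='pixels'})
print(r.read_state())
E
```

```text
{'fx': 479.11495108636035, 'fy': 479.11495108636035, 'cx': 279.3987866583026, 'cy': 200.58835741171254, 'origin': array([ 1.18173507, -1.22020988,  1.14385785]), 'attitude': array([-2.20714792, -0.55236099,  0.2537903 ])}
{'fx': 474.9137607631233, 'fy': 474.9137607631233, 'cx': 282.6423302676837, 'cy': 204.44144480478644, 'origin': array([ 0.30787766, -0.05622984,  1.7715872 ]), 'attitude': array([-2.16238138,  2.1419243 , -0.1545462 ])}
{'time_s': 0.1, 'joint_positions': array([-1.33541970e+00,  2.77064929e-01, -2.77562183e-02,  1.26804038e+00,
        4.06001529e-05,  1.46734578e+00]), 'dq': array([-0.00076883, -0.00286491,  0.00413886, -0.00104071,  0.00043534,
       -0.00017051]), 'tau': array([ 8.14120176e-05, -4.46707463e+01,  2.96128535e+01,  8.44987080e-03,
       -1.22796628e-04, -3.27461066e-06]), 'position': array([ 0.20754005, -0.58876586,  0.23026071]), 'tool_rot': array([-3.09458317e+00, -5.29338254e-01,  1.50095599e-04]), 'wrist_force': array([ 0.52786592,  1.0196733 , -0.36978035]), 'moment': array([ 0.00069601,  0.02663241, -0.01544775]), 'grip_force': 0.0, 'gripper_width': 0.9982501316431508}
```

View pics/scene0.png

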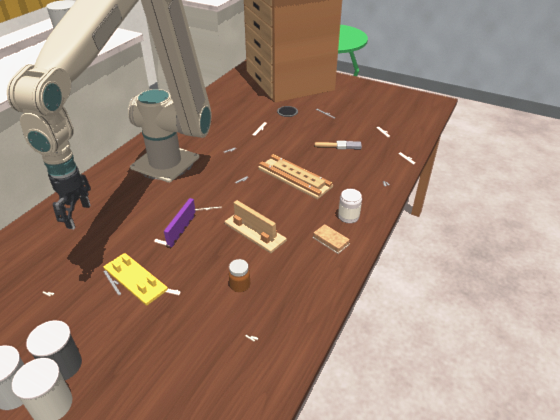

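View pics/top0.png

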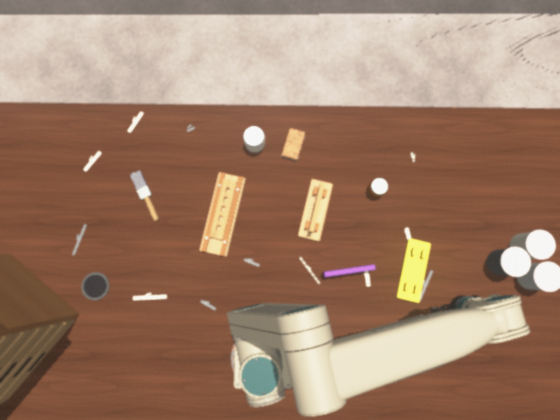

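The stand with the partition is at top pixel (316,210) and the cradle at (223,214). The purple and yellow decoys are at the lower right. I'll enlarge the relevant region.

```bash
python3 - <<'E'
from h import *
s=load('top0'); c=s['pixels'][165:265,195:340]
cv2.imwrite('pics/c1.png',cv2.resize(c,None,fx=5.5,fy=5.5,interpolation=cv2.INTER_CUBIC))
for u,v,z in((316,210,.09),(223,214,.034)): print(w(s,u,v,z))
E
```

```text
[ 0.52297333 -0.1831618   0.09      ]
[0.51192334 0.15508319 0.034     ]
```

View pics/c1.png

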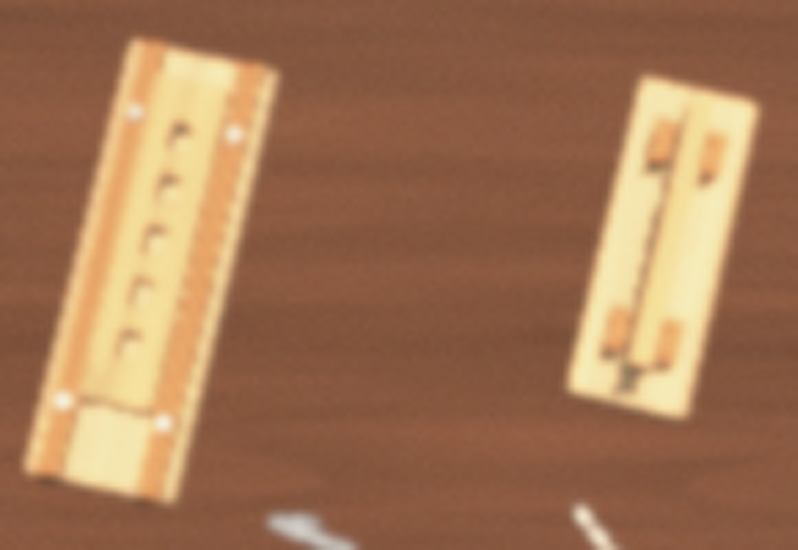

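The crop shows five mortises from (179,135) to (130,343), the stand corners, and the partition along the line (690,100)-(640,365). The rail's −x-end gap is at the lower part, so cradle +x points up in the image.

```bash
python3 - <<'E'
from h import *
s=load('top0')
P=lambda x,y,z:w(s,195+(x+.5)/5.5-.5,165+(y+.5)/5.5-.5,z)
def rect(c,z):
    q=np.array([P(x,y,z)[:2] for x,y in c]); d=[np.linalg.norm(q[i]-q[i-1]) for i in range(4)]
    a=q[0]+q[1]-q[2]-q[3]; print(q.mean(0),d,np.degrees(np.arctan2(a[1],a[0]))); return q.mean(0)
print('cradle');rect([(135,38),(278,68),(175,502),(25,470)],.018)
print('stand');rect([(643,76),(760,102),(688,418),(568,388)],.012)
m=np.array([P(x,y,.034)[:2] for x,y in[(179,135),(167,187),(154,241),(141,291),(130,343)]])
a=m[0]-m[4];print('mort',m.mean(0),np.linalg.norm(a)/4,np.degrees(np.arctan2(a[1],a[0])))
t=r.read_state()
M=R.from_rotvec(t['tool_rot']).as_matrix();print(M.round(3));print(r.tcp_to_grasp)
c=r.snapshot('wrist');print(M.T@(c['origin']-t['position']),(M.T@rot(c)).round(3),c['fx'])
E
```

```text
cradle
[0.51703222 0.15875522] [np.float64(0.30212641005526325), np.float64(0.1001556921168768), np.float64(0.3020362426861791), np.float64(0.10273333041459576)] -12.246967107306181
stand
[ 0.53641365 -0.1871983 ] [np.float64(0.22038362512615123), np.float64(0.08201010459279075), np.float64(0.22230718002502253), np.float64(0.0832096182565036)] -13.070113692815603
mort [0.53393778 0.15699155] 0.03597898448856047 -11.666722861986194
[[ 0.943  0.332 -0.   ]
 [ 0.332 -0.943  0.002]
 [ 0.    -0.002 -1.   ]]
0.0187
[ 7.21418378e-02  4.62855641e-05 -1.41047089e-01] [[-0.001 -0.959 -0.283]
 [ 1.    -0.001 -0.001]
 [ 0.001 -0.283  0.959]] 365.38549643336427
```

arm_command --pt "85 0 0 0 -0.143" --pt "85 0 0 0 -0.143" --pt "85 0 0 0 -0.143" --pt "85 0 0 0 -0.143" --pt "85 0 0 0 -0.143"

```text
time_s: 0.65
position: [0.2076, -0.5891, 0.2308]
tool_rot: [-2.71, -1.587, -0.0]
wrist_force: [0.0, -0.2, 0.1]
gripper_width: 0.999
grip_force: 0.0
```

arm_command --pt "85 0 0 0 -0.143" --pt "85 0 0 0 -0.143" --pt "85 0 0 0 -0.143" --pt "85 0 0 0 -0.143" --pt "85 0 0 0 -0.143"

```text
time_s: 1.15
position: [0.2076, -0.5891, 0.2308]
tool_rot: [-1.983, -2.435, -0.001]
wrist_force: [0.4, 0.5, -0.5]
gripper_width: 0.994
grip_force: 0.0
```

arm_command --pt "85 0 0 0 -0.143" --pt "85 0 0 0 -0.143" --pt "85 0 0 0 -0.143" --pt "85 0 0 0 -0.143" --pt "85 0 0 0 -0.143"

```text
time_s: 1.65
position: [0.2076, -0.5892, 0.2308]
tool_rot: [-1.006, -2.976, -0.001]
wrist_force: [0.1, -0.3, -0.6]
gripper_width: 0.998
grip_force: 0.0
```

arm_command --pt "85 0 0 0 -0.143" --pt "85 0 0 0 -0.143" --pt "85 0 0 0 -0.149" --pt "85 0 0 0 0" --pt "85 0 0 0 0"

```text
time_s: 2.15
position: [0.2077, -0.5892, 0.231]
tool_rot: [-0.354, -3.121, -0.001]
wrist_force: [-0.2, 0.1, 0.2]
gripper_width: 0.996
grip_force: 0.0
```

arm_command --pt "85 -19.3 38.7 0 0" --pt "85 -19.3 38.7 0 0" --pt "85 -19.3 38.7 0 0" --pt "85 -19.3 38.7 0 0" --pt "85 -19.3 38.7 0 0"

```text
time_s: 2.65
position: [0.3454, -0.4207, 0.2313]
tool_rot: [0.354, 3.121, -0.0]
wrist_force: [0.5, 0.4, 0.6]
gripper_width: 0.995
grip_force: 0.0
```

arm_command --pt "85 -19.3 38.7 0 0" --pt "85 -19.3 38.7 0 0" --pt "85 -19.3 38.7 0 0" --pt "85 -19.3 38.7 0 0" --pt "85 -19.3 38.7 0 0"

```text
time_s: 3.15
position: [0.4823, -0.2532, 0.2315]
tool_rot: [0.354, 3.121, -0.0]
wrist_force: [0.0, -0.6, -0.0]
gripper_width: 0.993
grip_force: 0.0
```

arm_command --pt "85 -19.3 38.7 0 0" --pt "85 -19.3 38.7 0 0" --pt "85 0 0 0 0" --pt "85 0 0 0 0"

```text
time_s: 3.55
position: [0.5365, -0.1869, 0.2311]
tool_rot: [-0.348, -3.122, 0.0]
wrist_force: [0.2, -0.0, 0.8]
gripper_width: 0.993
grip_force: 0.0
```

```bash
python3 - <<'E'
from h import *
s=snap('wrist','w1'); print(s['origin'],rot(s).round(3)); t=r.read_state();print(t['position'],t['tool_rot'],t['joint_positions'])
E
```

```text
[ 0.4668365  -0.17095104  0.3722295 ] [[ 0.221  0.936  0.274]
 [ 0.975 -0.212 -0.062]
 [-0.     0.281 -0.96 ]]
[ 0.53596075 -0.18766863  0.23115462] [-3.50303208e-01 -3.12134092e+00  4.81231396e-04] [-4.50378535e-01  1.76078825e-01 -1.53281482e-01  1.24195318e+00
 -5.07007610e-04 -2.26856837e-01]
```

View pics/w1.png

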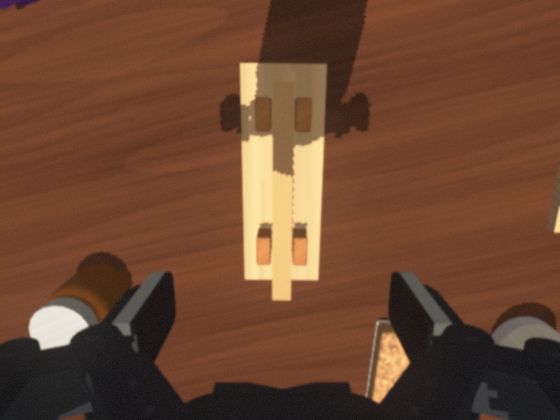

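The partition's top face runs from about (284,82) to (282,300), and the stand corners are (240,63), (327,63), (319,280) and (245,280). The jar lies left of the gripper.

```bash
python3 - <<'E'
from h import *
s=load('w1')
a,b=w(s,284,82,.09),w(s,282,300,.09); d=b-a
print('part',(a+b)/2,np.linalg.norm(d),np.degrees(np.arctan2(d[1],d[0])))
q=np.array([w(s,u,v,.012) for u,v in((240,63),(327,63),(319,280),(245,280))]);d=q[2]+q[3]-q[0]-q[1]
print('stand',q.mean(0),np.linalg.norm(d)/2,np.degrees(np.arctan2(d[1],d[0])))
t=r.read_state();M=R.from_rotvec(t['tool_rot']).as_matrix()
print('tool delta to partition mm',M.T@((a+b)/2-t['position'])*1e3,'yaw',np.degrees(np.arctan2(M[1,0],M[0,0])))
c=s['pixels'][60:310,220:345];cv2.imwrite('pics/c2.png',cv2.resize(c,None,fx=2.4,fy=2.4,interpolation=cv2.INTER_CUBIC)[:600])
E
```

```text
part [ 0.5390977  -0.18626258  0.09      ] 0.1784522722931343 -13.235500060878575
stand [ 0.53907779 -0.18621309  0.012     ] 0.21985160869846415 -13.126083181211436
tool delta to partition mm [ -2.83446566   2.11973182 141.15210696] yaw 167.19315089051534
```

View pics/c2.png

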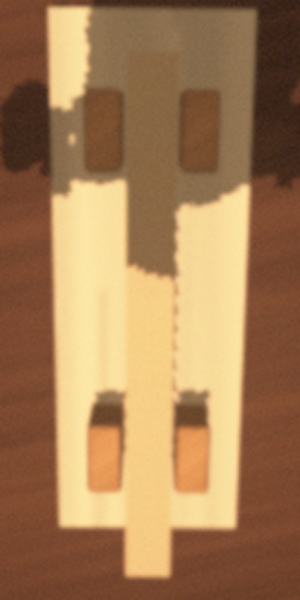

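arm_command --pt "60 -2.8 2.1 20 0.007" --pt "60 0 0 40 0" --pt "60 0 0 40 0" --pt "60 0 0 40 0" --pt "60 0 0 30 0"

```text
time_s: 4.1
position: [0.5371, -0.1872, 0.0589]
tool_rot: [-0.366, -3.118, -0.001]
wrist_force: [-0.3, 0.3, -0.2]
gripper_width: 0.702
grip_force: 0.0
```

arm_command --pt "60 0 0 10 0" --pt "60 0 0 0 0" --pt "30 0 0 0 0" --pt "22 0 0 0 0" --pt "22 0 0 0 0" --newtons 50

```text
time_s: 4.6
position: [0.5409, -0.1871, 0.0533]
tool_rot: [0.36, 3.117, -0.002]
wrist_force: [-0.3, 0.5, -0.1]
gripper_width: 0.257
grip_force: 0.0
```

arm_command --pt "10 0 0 0 0" --pt "10 0 0 0 0" --pt "10 0 0 0 0" --pt "10 0 0 0 0" --pt "10 0 0 0 0"

```text
time_s: 5.1
position: [0.5407, -0.187, 0.053]
tool_rot: [0.36, 3.118, -0.002]
wrist_force: [-0.8, -1.2, 6.2]
gripper_width: 0.184
grip_force: 49.5
```

arm_command --pt "10 0 0 -5 0" --pt "10 0 0 -10 0" --pt "10 0 0 -25 0" --pt "10 0 0 -30 0" --pt "10 0 0 -30 0"

```text
time_s: 5.6
position: [0.5387, -0.1858, 0.1522]
tool_rot: [-0.36, -3.119, -0.001]
wrist_force: [1.1, -0.1, -1.8]
gripper_width: 0.18
grip_force: 48.7
```

arm_command --pt "10 0 0 0 0" --pt "10 0 0 0 0" --pt "10 0 0 0 0"

```text
time_s: 5.9
position: [0.5382, -0.1857, 0.1501]
tool_rot: [-0.36, -3.118, -0.001]
wrist_force: [-0.8, 0.2, -1.5]
gripper_width: 0.181
grip_force: 48.7
```

```bash
python3 - <<'E'
from h import *
s=snap('wrist','w2'); t=r.read_state();print(t['position'],t['tool_rot'],t['wrist_force'],t['moment'],t['gripper_width'])
M=R.from_rotvec(t['tool_rot']).as_matrix();print(np.degrees(np.arctan2(M[1,0],M[0,0])),M.round(4)[:,2])
E
```

```text
[ 0.53801623 -0.18561456  0.1496632 ] [-3.59705597e-01 -3.11768112e+00 -1.80346649e-03] [-0.60524288 -0.34128534 -1.60732799] [-0.00613091 -0.01408421  0.00365136] 0.1757383544931251
166.8371580616504 [-0.0031  0.0015 -1.    ]
```

View pics/w2.png

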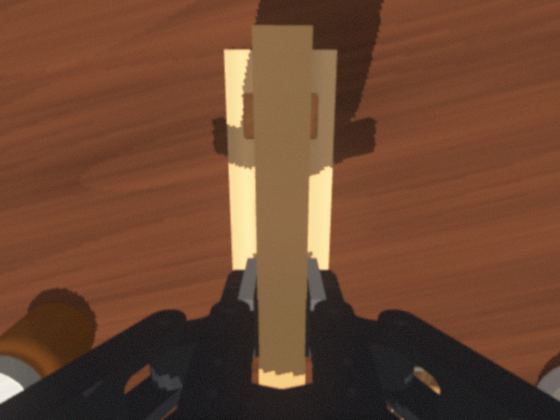

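The partition is held squarely. Its top face spans from row 26 (columns 253–313) to about row 387 (columns 259–312).

```bash
python3 - <<'E'
from h import *
s=load('w2');z=.1867
t=r.read_state();M=R.from_rotvec(t['tool_rot']).as_matrix()
a,b=w(s,283,26,z),w(s,284.5,387,z)
for p in(a,b,(a+b)/2): print(M.T@(p-t['position'])*1e3)
d=b-a;print(np.linalg.norm(d),np.degrees(np.arctan2(d[1],d[0])))
print('width',np.linalg.norm(w(s,253,26,z)-w(s,313,26,z)))
# target
y=np.radians(-12.2)
for n,m in(('mort',[.534,.157]),): print(M.T@(np.r_[m,0]-np.r_[((a+b)/2)[:2],0])*1e3)
E
```

```text
[ 90.71190505   0.55278073 -36.73366612]
[-22.91951501   1.09380061 -37.11270692]
[ 33.89619502   0.82329067 -36.92318652]
0.11363334018122692 -12.890197435198871
width 0.015599761606986475
[ 48.15772443 331.90337888   0.41692923]
```

arm_command --pt "10 1 20 0 0" --pt "10 2 40 0 0" --pt "10 2 45 0 0" --pt "10 2 45 0 0" --pt "10 1 45 0 0"

```text
time_s: 6.45
position: [0.5748, 0.0071, 0.1496]
tool_rot: [-0.361, -3.117, 0.0]
wrist_force: [1.8, -0.5, -1.8]
gripper_width: 0.179
grip_force: 48.9
```

arm_command --pt "10 0 40 0 0" --pt "10 0 22 0 0" --pt "10 0 0 0 0" --pt "10 0 0 0 0" --pt "10 0 0 0 0"

```text
time_s: 6.95
position: [0.5893, 0.0649, 0.1503]
tool_rot: [-0.361, -3.119, 0.001]
wrist_force: [-0.1, 0.6, -1.8]
gripper_width: 0.179
grip_force: 49.1
```

```bash
python3 - <<'E'
from h import *
s=snap('wrist','w3'); t=r.read_state();print(t['position'],t['tool_rot'],t['wrist_force'])
print(px(s,(.534,.157,.034)))
c=s['pixels'][0:330,300:560];cv2.imwrite('pics/c3.png',cv2.resize(c,(472,600),interpolation=cv2.INTER_CUBIC))
E
```

```text
[0.5894807  0.06470707 0.15060741] [-3.62163187e-01 -3.11915313e+00  7.48707680e-04] [ 0.25956177  0.70512332 -1.2652281 ]
(np.float64(395.63320410932033), np.float64(98.81085789698263))
```

View pics/c3.png

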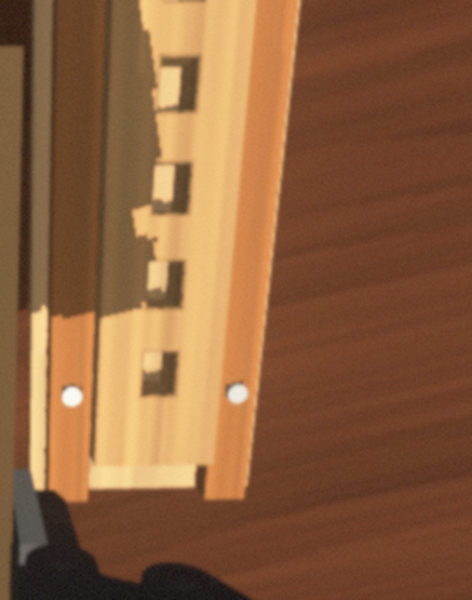

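The rail is clearly visible. Four mortise outlines sit at crop (159,373), (164.5,283), (170.5,188) and (177.5,83.5), with the first at +x, and the fifth is at the top edge.

```bash
python3 - <<'E'
from h import *
s=load('w3')
C=[(159,373),(164.5,283),(170.5,188),(177.5,83.5)]
k=np.array([72,36,0,-36])/1e3
q=np.array([w(s,300+(x+.5)*260/472-.5,(y+.5)*330/600-.5,.034) for x,y in C])
print(np.diff(q,axis=0).round(4),np.linalg.norm(np.diff(q,axis=0),axis=1))
p=np.polyfit(k,q[:,:2],1);a=np.degrees(np.arctan2(p[0][1],p[0][0]));print('mid',p[1],'scale',np.linalg.norm(p[0]),'yaw',a)
# rail far end and battens
for x,y,z in((91,459,.034),(213,465,.034),(98,300,.034),(68,499,.026),(225,499,.026)): print(w(s,300+(x+.5)*260/472-.5,(y+.5)*330/600-.5,z))
t=r.read_state();M=R.from_rotvec(t['tool_rot']).as_matrix()
yt=np.degrees(np.arctan2(M[1,0],M[0,0]));print('toolyaw',yt)
pc=t['position']+M@[.0007,.0003,.02]
print('delta tool',M.T@np.r_[p[1]-pc[:2],0]*1e3,'turn',-np.radians(a+180-yt), t['joint_positions'])
E
```

```text
[[-0.0353  0.0075  0.    ]
 [-0.0345  0.0074  0.    ]
 [-0.0349  0.0077  0.    ]] [0.03607673 0.03523851 0.03576744]
mid [0.53639016 0.15540675] scale 0.9902375780755274 yaw -12.170320009721946
[0.63662864 0.10711536 0.034     ]
[0.65101732 0.15640257 0.034     ]
[0.57155543 0.12168772 0.034     ]
[0.65654297 0.0947094  0.026     ]
[0.67234042 0.16178426 0.026     ]
toolyaw 166.754121404594
delta tool [7.17316972e+01 7.58349710e+01 5.29264366e-02] turn -0.018772038618280463 [ 5.00304208e-04  2.74622328e-01 -2.04990440e-01  1.09271334e+00
 -3.01700937e-04  2.31684271e-01]
```

arm_command --pt "10 0 0 0 -0.0185" --pt "10 15 16 0 0" --pt "10 20 22 0 0" --pt "10 20 22 0 0" --pt "10 15.3 17.2 0 0"

```text
time_s: 7.5
position: [0.5367, 0.1562, 0.1513]
tool_rot: [-0.332, -3.124, -0.0]
wrist_force: [1.0, -0.7, -1.6]
gripper_width: 0.178
grip_force: 49.1
```

arm_command --pt "10 0 0 0 0" --pt "10 0 0 20 0" --pt "10 0 0 20 0" --pt "10 0 0 10 0" --pt "10 0 0 0 0"

```text
time_s: 8.0
position: [0.5364, 0.1549, 0.0997]
tool_rot: [-0.332, -3.121, 0.002]
wrist_force: [-0.7, -0.4, -1.7]
gripper_width: 0.181
grip_force: 49.2
```

arm_command --pt "10 0 0 0 0" --pt "10 0 0 0 0" --pt "10 0 0 0 0"

```text
time_s: 8.3
position: [0.5386, 0.156, 0.1024]
tool_rot: [0.331, 3.122, 0.001]
wrist_force: [-0.5, 0.1, -1.2]
gripper_width: 0.183
grip_force: 49.2
```

```bash
cat > st.py <<'E'
from h import *
m=np.array([.53639,.15541])
t=r.read_state();M=R.from_rotvec(t['tool_rot']).as_matrix()
print(t['position'].round(4),'yaw',np.degrees(np.arctan2(M[1,0],M[0,0])).round(2),'f_tool',(M.T@t['wrist_force']).round(1),'m_tool',(M.T@t['moment']).round(3))
pc=t['position']+M@[.0007,.0003,.02]
print('to mid, tool mm',(M.T@np.r_[m-pc[:2],0]*1e3).round(2))
E
python3 st.py; python3 - <<'E'
from h import *
snap('wrist','w4')
E
```

```text
[0.5386 0.156  0.1024] yaw 167.88 f_tool [ 0.6 -0.   1.2] m_tool [-0.056  0.037  0.05 ]
to mid, tool mm [ 1.39 -1.36 -0.  ]
```

View pics/w4.png

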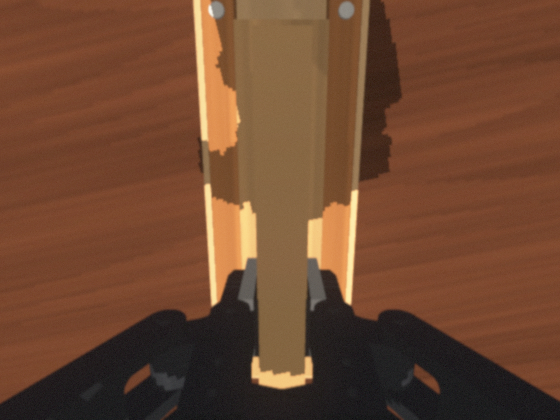

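The partition hangs centred between the battens (inner edges at 237 and 328 near row 20, screws at (217,9) and (347,9)). There is an edge near row 19 that should be the rail's −x end, so I'll check it numerically.

```bash
python3 - <<'E'
from h import *
s=load('w4'); g=s['pixels'].astype(int).sum(2)//3
for c in(243,247,283,318,323): print(c,g[8:36,c])
for row in(12,24,30): print(row,list(g[row,230:336:2]))
t=r.read_state();M=R.from_rotvec(t['tool_rot']).as_matrix()
# use camera-based tool frame: TCP from camera extrinsics
B=np.array([[0,-.959,-.283],[1,0,0],[0,-.283,.959]]); 
Mt=rot(s)@B.T; tcp=s['origin']-Mt@[.0721,0,-.141]; print('tcp from cam',tcp)
for z in (.034,):
  for u in(243,320):print(Mt.T@(w(s,u,19.5,z)-tcp)*1e3)
E
```

```text
243 [118 116 116 116 117 118 117 116 116 115 112 107 100  99 101 101 101 100
 101 101 102  99 101 100 102  99 102 100]
247 [116 115 119 115 116 115 115 115 116 115 111 108 103 101 101 102  99 101
 101 102 101 101 100 101 102 102 103 102]
283 [112 110 113 110 112 114 113 111 113 110 110 104 100  97 100  99  97 102
 103 104 106 103 104 106 104 107 105 103]
318 [111 107 109 111 109 109 109 108 110 108 107 102  97  96  94  95  94  95
  94  91  95  95  96  93  93  95  96  92]
323 [107 110 110 109 108 112 105 107 106 107 105  99  95  91  92  93  92  92
  92  90  93  90  93  91  89  92  91  92]
12 [np.int64(90), np.int64(85), np.int64(65), np.int64(81), np.int64(114), np.int64(117), np.int64(117), np.int64(117), np.int64(117), np.int64(115), np.int64(108), np.int64(113), np.int64(110), np.int64(111), np.int64(112), np.int64(111), np.int64(112), np.int64(110), np.int64(110), np.int64(109), np.int64(111), np.int64(107), np.int64(107), np.int64(111), np.int64(108), np.int64(113), np.int64(113), np.int64(113), np.int64(111), np.int64(114), np.int64(115), np.int64(116), np.int64(118), np.int64(1
[... 1266 characters left out ...]
.int64(104), np.int64(106), np.int64(105), np.int64(103), np.int64(103), np.int64(105), np.int64(104), np.int64(105), np.int64(105), np.int64(105), np.int64(105), np.int64(107), np.int64(107), np.int64(106), np.int64(103), np.int64(106), np.int64(103), np.int64(102), np.int64(106), np.int64(105), np.int64(105), np.int64(105), np.int64(106), np.int64(105), np.int64(106), np.int64(107), np.int64(104), np.int64(98), np.int64(97), np.int64(97), np.int64(96), np.int64(92), np.int64(93), np.int64(90), np.int64(93), np.int64(89), np.int64(78), np.int64(79), np.int64(79)]
tcp from cam [0.53892749 0.15607617 0.10234149]
[113.48664909 -19.95814739  68.31097384]
[113.49533294  19.88034831  68.35486763]
```

arm_command --pt "10 1.1 -0.6 0 0" --pt "10 0 0 6 0" --pt "10 0 0 6 0" --pt "10 0 0 4 0" --pt "10 0 0 0 0"

```text
time_s: 8.85
position: [0.5354, 0.1555, 0.0841]
tool_rot: [-0.331, -3.122, 0.001]
wrist_force: [0.6, 0.0, -2.0]
gripper_width: 0.177
grip_force: 49.2
```

arm_command --pt "10 0 0 2 0" --pt "10 0 0 2 0" --pt "10 0 0 1 0" --pt "10 0 0 1 0" --pt "10 0 0 0 0"

```text
time_s: 9.35
position: [0.5364, 0.1556, 0.0792]
tool_rot: [-0.331, -3.124, 0.0]
wrist_force: [0.0, -0.0, -1.0]
gripper_width: 0.182
grip_force: 49.2
```

```bash
python3 st.py
```

```text
[0.5364 0.1556 0.0792] yaw 167.89 f_tool [-0. -0.  1.] m_tool [0.02  0.039 0.021]
to mid, tool mm [-0.78 -0.52 -0.  ]
```

Next, feel downward 1 mm at a time.

arm_command --pt "10 0 0 1 0" --pt "10 0 0 1 0" --pt "10 0 0 0 0"

```text
time_s: 9.65
position: [0.5363, 0.1556, 0.0772]
tool_rot: [-0.331, -3.124, 0.0]
wrist_force: [-0.3, -0.0, -2.2]
gripper_width: 0.178
grip_force: 49.2
```

arm_command --pt "10 0 0 1 0" --pt "10 0 0 0 0"

```text
time_s: 9.85
position: [0.5363, 0.1556, 0.0762]
tool_rot: [-0.331, -3.124, 0.0]
wrist_force: [-0.2, -0.6, -1.3]
gripper_width: 0.177
grip_force: 49.2
```

arm_command --pt "10 0 0 1 0" --pt "10 0 0 0 0"

```text
time_s: 10.05
position: [0.5365, 0.1557, 0.0753]
tool_rot: [0.331, 3.124, 0.0]
wrist_force: [0.1, -0.0, -2.2]
gripper_width: 0.182
grip_force: 49.2
```

arm_command --pt "10 0 0 1 0" --pt "10 0 0 0 0"

```text
time_s: 10.25
position: [0.5365, 0.1557, 0.075]
tool_rot: [0.331, 3.124, 0.0]
wrist_force: [-2.3, -0.8, 3.5]
gripper_width: 0.181
grip_force: 50.1
```

arm_command --pt "10 0 0 1 0" --pt "10 0 0 0 0"

```text
time_s: 10.45
position: [0.5366, 0.1557, 0.0748]
tool_rot: [0.331, 3.124, -0.0]
wrist_force: [-4.3, 0.9, 9.8]
gripper_width: 0.18
grip_force: 50.9
```

arm_command --pt "10 0 0 1 0" --pt "10 0 0 0 0"

```text
time_s: 10.65
position: [0.5367, 0.1557, 0.0747]
tool_rot: [0.331, 3.123, 0.0]
wrist_force: [-6.3, -1.1, 13.5]
gripper_width: 0.179
grip_force: 51.6
```

arm_command --pt "10 0.5 0 -1 0" --pt "10 0 0 0 0"

```text
time_s: 10.85
position: [0.5365, 0.1557, 0.0749]
tool_rot: [0.331, 3.122, -0.0]
wrist_force: [-2.3, -1.2, 7.9]
gripper_width: 0.178
grip_force: 50.3
```

arm_command --pt "10 0.5 0 0 0" --pt "10 0 0 0 0"

```text
time_s: 11.05
position: [0.5364, 0.1557, 0.0749]
tool_rot: [0.331, 3.122, -0.0]
wrist_force: [-1.8, -0.4, 7.1]
gripper_width: 0.18
grip_force: 50.4
```

```bash
python3 st.py
```

```text
[0.5364 0.1557 0.0749] yaw 167.89 f_tool [ 1.7 -0.8 -7.1] m_tool [0.358 0.389 0.015]
to mid, tool mm [-0.66 -0.6   0.  ]
```

arm_command --pt "10 0.5 0 0 0" --pt "10 0 0 0 0"

```text
time_s: 11.25
position: [0.5364, 0.1558, 0.0749]
tool_rot: [0.331, 3.121, -0.001]
wrist_force: [-0.9, -1.3, 7.8]
gripper_width: 0.181
grip_force: 50.4
```

arm_command --pt "10 0.5 0 0 0" --pt "10 0 0 0 0"

```text
time_s: 11.45
position: [0.5364, 0.1558, 0.0749]
tool_rot: [0.331, 3.12, -0.001]
wrist_force: [-0.1, -2.1, 5.7]
gripper_width: 0.183
grip_force: 50.3
```

arm_command --pt "10 0.5 0 0 0" --pt "10 0 0 0 0"

```text
time_s: 11.65
position: [0.5363, 0.1558, 0.075]
tool_rot: [0.331, 3.119, -0.001]
wrist_force: [1.4, -1.8, 6.1]
gripper_width: 0.179
grip_force: 50.2
```

```bash
python3 st.py
```

```text
[0.5363 0.1558 0.075 ] yaw 167.87 f_tool [-1.7 -1.5 -6.1] m_tool [ 0.46  -0.234 -0.011]
to mid, tool mm [-0.74 -0.65  0.  ]
```

arm_command --pt "10 0 0 -3 0" --pt "10 -3.4 -0.2 0 0" --pt "10 0 0 0 0" --pt "10 0 0 1 0" --pt "10 0 0 0 0"

```text
time_s: 12.15
position: [0.5372, 0.1552, 0.0749]
tool_rot: [-0.331, -3.124, 0.0]
wrist_force: [1.7, 0.9, -2.7]
gripper_width: 0.181
grip_force: 49.1
```

arm_command --pt "10 0 0 1 0" --pt "10 0 0 1 0" --pt "10 0 0 0 0"

```text
time_s: 12.45
position: [0.5372, 0.1552, 0.0731]
tool_rot: [-0.331, -3.124, 0.0]
wrist_force: [1.0, -1.1, -1.5]
gripper_width: 0.181
grip_force: 49.1
```

arm_command --pt "10 0 0 1 0" --pt "10 0 0 0 0"

```text
time_s: 12.65
position: [0.5372, 0.1552, 0.0722]
tool_rot: [-0.331, -3.124, 0.0]
wrist_force: [0.5, 0.0, -1.6]
gripper_width: 0.184
grip_force: 49.3
```

```bash
python3 st.py
```

```text
[0.5372 0.1552 0.0722] yaw 167.89 f_tool [-0.5  0.1  1.6] m_tool [-0.035 -0.138 -0.011]
to mid, tool mm [ 0.13 -0.3   0.  ]
```

The tenons have entered: z is 0.072 with no contact force. Keep lowering.

arm_command --pt "10 0 0 1 0" --pt "10 0 0 1 0" --pt "10 0 0 1 0" --pt "10 0 0 0 0"

```text
time_s: 13.05
position: [0.5372, 0.1552, 0.0691]
tool_rot: [-0.331, -3.124, 0.0]
wrist_force: [0.3, 0.5, -2.4]
gripper_width: 0.178
grip_force: 49.2
```

arm_command --pt "10 0 0 1 0" --pt "10 0 0 1 0" --pt "10 0 0 1 0" --pt "10 0 0 0 0"

```text
time_s: 13.45
position: [0.5372, 0.1552, 0.0661]
tool_rot: [-0.331, -3.124, 0.0]
wrist_force: [0.4, 0.4, -1.2]
gripper_width: 0.181
grip_force: 49.2
```

arm_command --pt "10 0 0 1 0" --pt "10 0 0 1 0" --pt "10 0 0 1 0" --pt "10 0 0 0 0"

```text
time_s: 13.85
position: [0.5372, 0.1552, 0.0631]
tool_rot: [-0.331, -3.124, 0.0]
wrist_force: [1.0, -0.1, -1.3]
gripper_width: 0.179
grip_force: 49.1
```

arm_command --pt "10 0 0 1 0" --pt "10 0 0 1 0" --pt "10 0 0 1 0" --pt "10 0 0 1 0" --pt "10 0 0 0 0"

```text
time_s: 14.35
position: [0.5372, 0.1552, 0.0591]
tool_rot: [-0.331, -3.124, 0.0]
wrist_force: [0.5, -1.2, -1.4]
gripper_width: 0.184
grip_force: 49.1
```

arm_command --pt "10 0 0 1 0" --pt "10 0 0 0 0" --pt "10 0 0 1 0" --pt "10 0 0 0 0"

```text
time_s: 14.75
position: [0.5372, 0.1553, 0.0573]
tool_rot: [-0.331, -3.124, 0.0]
wrist_force: [0.0, -0.1, -1.5]
gripper_width: 0.179
grip_force: 49.4
```

arm_command --pt "10 0 0 1 0" --pt "10 0 0 0 0" --pt "10 0 0 1 0" --pt "10 0 0 0 0"

```text
time_s: 15.15
position: [0.5372, 0.1553, 0.057]
tool_rot: [0.331, 3.124, -0.0]
wrist_force: [-5.1, -0.5, 10.5]
gripper_width: 0.18
grip_force: 51.0
```

```bash
python3 st.py
```

```text
[0.5372 0.1553 0.057 ] yaw 167.9 f_tool [  4.9  -1.5 -10.5] m_tool [0.318 0.702 0.015]
to mid, tool mm [ 0.11 -0.36 -0.  ]
```

Seated: z dropped exactly 18 mm from first contact. Relieve the pressure, release and retreat.

arm_command --pt "10 0 0 -1.5 0" --pt "10 0 0 0 0" --pt "22 0 0 0 0" --pt "40 0 0 0 0" --pt "40 0 0 0 0" --newtons 20

```text
time_s: 15.65
position: [0.5372, 0.1552, 0.0565]
tool_rot: [-0.331, -3.124, 0.0]
wrist_force: [-0.2, 0.2, -0.1]
gripper_width: 0.471
grip_force: 0.0
```

arm_command --pt "40 0 0 0 0" --pt "40 0 0 -5 0" --pt "40 0 0 -15 0" --pt "40 0 0 -30 0" --pt "40 0 0 -40 0"

```text
time_s: 16.15
position: [0.5353, 0.1549, 0.1461]
tool_rot: [-0.331, -3.12, 0.002]
wrist_force: [0.7, 0.0, 0.4]
gripper_width: 0.466
grip_force: 0.0
```

arm_command --pt "40 0 0 -40 0" --pt "40 0 0 -40 0" --pt "40 0 0 0 0" --pt "40 0 0 0 0" --pt "40 0 0 0 0"

```text
time_s: 16.65
position: [0.5364, 0.1551, 0.2257]
tool_rot: [-0.331, -3.122, 0.001]
wrist_force: [0.5, -0.4, -0.1]
gripper_width: 0.469
grip_force: 0.0
```

```bash
python3 - <<'E'
from h import *
s=snap('wrist','w5')
a=s['pixels'][20:420,60:500]; t=snap('scene','s5')['pixels'][130:230,240:340]
cv2.imwrite('pics/c5.png',np.hstack([a,cv2.resize(t,(350,400),interpolation=cv2.INTER_CUBIC)]))
E
```

```text
(no output)
```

View pics/c5.png

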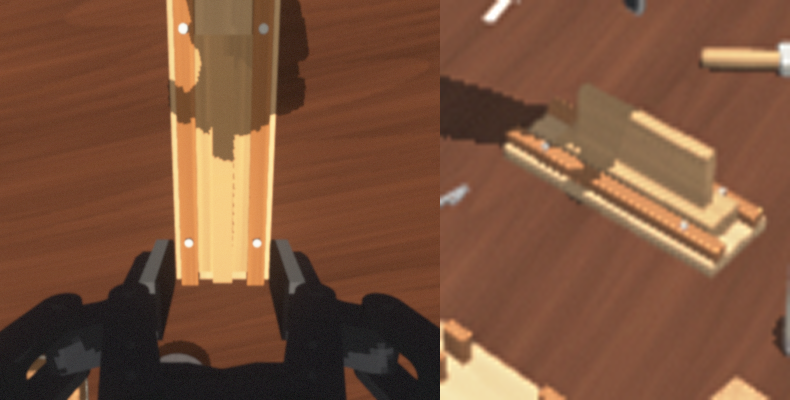

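The partition stands upright in the rail with its shoulders flush and no gap (right panel, around (650,150)). The gripper is clear, so I'm handing in.

```bash
python3 -c "
from bench import r
print(r.finish_job())"
```

```text
the job is handed in; nothing more can be done
None
```

The partition is upright in the rail with all five tenons fully home and shoulders flush. I released it and handed in at about 17 s; the highest force I read while feeling for the mortises was about 15 N.

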